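Leak-check the lid seam of a test chamber with a gas probe

TASK

Charge the leak-test chamber: press its spring pedal fully down to the stop for a moment and let it come back up. Then take the goose-neck gas probe from its cradle and guide its sensor end slowly (about 3 cm per second, a few millimetres off, never pushing against the chamber) along the seam between lid and chamber, from beside the hinge on the left, as the robot sees it, round the front to beside the hinge on the right, lifting it clear of the latch in the middle. Finally lay the probe gently back in its cradle as it was, leaving the other things on the bench where they stand.

Things in the scene. Friction and masses are not known exactly. Their poses are not given: they have to be found in the camera images.
- leak_stand: Fixed leak-test stand on a 12 mm plate, 295 x 130 mm (80 wide at the pedal), standing left or right of the cradle. Origin on the bench under the centre of its round steel chamber; x from the pedal (robot side) through the chamber to the hinge, z up. Chamber and lid rim have radius 60 mm; the seam is the V groove round the rim, 90 mm high. Lid top 113 mm, its bow handle 128 mm high.
- latch (a point): Middle of the draw latch at the front of the lid, which covers the seam there, at (-66, 0, 90) mm of the stand. Latch 26 mm wide (y), out to 79 mm from the chamber axis, from 43 to 109 mm high.
- hinge (a point): Middle of the lid hinge at the rear, at (66, 0, 90) mm of the stand, 52 mm wide (y), 104 mm high. Behind it stand a gas cartridge (36 mm thick, 119 mm high, at (88, -40) mm of the stand) and a dial gauge (44 mm wide, 156 mm high, at (86, 38) mm).
- pedal (a joint): Pedal of the charging valve: 0 = up at rest, grows to 0.30 rad = fully down on its stop. Hinge along the stand's y axis at (-108, 0, 34) mm of the stand; spring returns it. It takes about 4 N to start and 10 N to reach the stop when pressed at pedal_pad.
- pedal_pad (a point): Point on the top of the pedal's rubber pad where to press, 65 mm from the hinge; about 59 mm above the bench at rest and 40 mm at the stop (it moves straight down 19 mm, and 5 mm away from the chamber). Pad 50 mm wide, tread end 25 mm beyond this point.
- seam_1 (a point): Point on the seam line, 60 mm from the chamber axis, 90 mm above the bench, 100 degrees to the left (+y side of the stand) of the latch, measured round the axis. The pass starts here.
- seam_2 (a point): Point on the seam line, 60 mm from the chamber axis, 90 mm above the bench, 74 degrees to the left (+y side of the stand) of the latch, measured round the axis.
- seam_3 (a point): Point on the seam line, 60 mm from the chamber axis, 90 mm above the bench, 48 degrees to the left (+y side of the stand) of the latch, measured round the axis.
- seam_4 (a point): Point on the seam line, 60 mm from the chamber axis, 90 mm above the bench, 22 degrees to the left (+y side of the stand) of the latch, measured round the axis. Next comes the latch; lift clear of it.
- seam_5 (a point): Point on the seam line, 60 mm from the chamber axis, 90 mm above the bench, 22 degrees to the right (-y side of the stand) of the latch, measured round the axis.
- seam_6 (a point): Point on the seam line, 60 mm from the chamber axis, 90 mm above the bench, 48 degrees to the right (-y side of the stand) of the latch, measured round the axis.
- seam_7 (a point): Point on the seam line, 60 mm from the chamber axis, 90 mm above the bench, 74 degrees to the right (-y side of the stand) of the latch, measured round the axis.
- seam_8 (a point): Point on the seam line, 60 mm from the chamber axis, 90 mm above the bench, 100 degrees to the right (-y side of the stand) of the latch, measured round the axis. The pass ends here.
- probe: Cordless goose-neck gas probe, loose, 0.16 kg, 169 x 26 x 97 mm. Origin: centre of its round sensor end (radius 5.5 mm). x from handle to sensor, z up as it lies in the cradle. The neck (6 mm thick) rises from the sensor and bends back into the level handle: 26 mm thick, axis 75 mm above the origin, round-ended, from 37 to 163 mm behind it.
- probe_grip (a point): Grip place in the middle of the probe's handle (near its centre of mass), at (-100, 0, 75) mm of the probe: a flat-sided black grip 22 mm wide (y), 32 mm high (z), 56 mm long (x). Pinch it across y from above.
- cradle: Fixed charging cradle, base 124 x 76 x 14 mm. Origin on the bench under its middle, x along the handle toward the sensor, z up. Two V saddles (12 mm thick, at x = -42 and +42 mm, 112 mm high, 56 mm wide) carry the round ends of the handle; between them the grip is free. The sensor hangs 100 mm ahead of the middle, 25 mm over the bench.
- cradle_rest (a point): Where probe_grip lies when the probe rests in the cradle: 100 mm above the bench over the middle of the cradle.
- cylinder_100: Bystander: clear measuring cylinder, 53 x 56 x 234 mm, standing. Origin under its foot.
- bod_bottle_4: Bystander: clear stoppered oxygen bottle, 61 mm wide, 141 mm high, standing between stand and cradle. Origin at its underside.
- dropper_0: Bystander: dropper bottle, 34 mm wide, 106 mm high, standing. Origin at its underside.
- timer: Bystander: flat bench timer, 62 x 62 x 16 mm, before the cradle. Origin at its underside.
- flask_250: Bystander: clear conical flask, 78 mm wide, 129 mm high. Origin at its underside.
- petri: Bystander, fixed: petri dish, 68 mm wide, 13 mm high. Origin at its underside.

How it is judged (in metres and radians):
On the way, in this order (a step that is already met when the one before it is completed fails the run):
1. the pedal is pressed down to its stop and kept there a moment (value of joint pedal above 0.27 rad), for 0.2 s.
2. the pedal has come back up (value of joint pedal below 0.05 rad), for 0.1 s.
3. the sensor end passes seam point 1 within 13 mm of its centre (its surface within 7.5 mm of the seam), slower than 7 cm/s (distance between probe and seam_1 below 0.013 m and linear speed of probe below 0.07 m/s), for 0.1 s.
4. the sensor end passes seam point 2 within 13 mm of its centre (its surface within 7.5 mm of the seam), slower than 7 cm/s (distance between probe and seam_2 below 0.013 m and linear speed of probe below 0.07 m/s), for 0.1 s.
5. the sensor end passes seam point 3 within 13 mm of its centre (its surface within 7.5 mm of the seam), slower than 7 cm/s (distance between probe and seam_3 below 0.013 m and linear speed of probe below 0.07 m/s), for 0.1 s.
6. the sensor end passes seam point 4 within 13 mm of its centre (its surface within 7.5 mm of the seam), slower than 7 cm/s (distance between probe and seam_4 below 0.013 m and linear speed of probe below 0.07 m/s), for 0.1 s.
7. the sensor end passes seam point 5 within 13 mm of its centre (its surface within 7.5 mm of the seam), slower than 7 cm/s (distance between probe and seam_5 below 0.013 m and linear speed of probe below 0.07 m/s), for 0.1 s.
8. the sensor end passes seam point 6 within 13 mm of its centre (its surface within 7.5 mm of the seam), slower than 7 cm/s (distance between probe and seam_6 below 0.013 m and linear speed of probe below 0.07 m/s), for 0.1 s.
9. the sensor end passes seam point 7 within 13 mm of its centre (its surface within 7.5 mm of the seam), slower than 7 cm/s (distance between probe and seam_7 below 0.013 m and linear speed of probe below 0.07 m/s), for 0.1 s.
10. the sensor end passes seam point 8 within 13 mm of its centre (its surface within 7.5 mm of the seam), slower than 7 cm/s (distance between probe and seam_8 below 0.013 m and linear speed of probe below 0.07 m/s), for 0.1 s.
At the end, for the whole second after the job is handed in: The probe lies at rest in both saddles of its cradle (grip within 14 mm of its place, along the cradle within 0.15 rad, sensor at its own end more than 80 mm ahead of the cradle's middle, neck hanging down within 0.25 rad) and the pedal is up (distance between probe_grip and cradle_rest below 0.014 m and angle between the x axis of probe and the x axis of cradle, either way round below 0.15 rad and x of probe in the frame of cradle above 0.08 m and angle between probe's own z axis and vertical below 0.25 rad and linear speed of probe below 0.02 m/s and value of joint pedal below 0.05 rad); the robot touches nothing.
It fails at once if the probe is dropped into the cradle (faster than 0.5 m/s within 25 mm of its place) (distance between probe_grip and cradle_rest below 0.025 m and linear speed of probe above 0.5 m/s).
It fails at once if the probe is pressed on the leak-test stand with more than 12 N (contact force between probe and leak_stand above 12 N).
It fails at once if a bystander is shifted by more than 25 mm or tipped (distance of any of cylinder_100, bod_bottle_4, dropper_0, timer, flask_250 from where it was at the start of the episode above 0.025 m or angle between any of cylinder_100, bod_bottle_4, dropper_0, timer, flask_250's own z axis and vertical above 0.35 rad).
It also fails if it takes over 72 s, if anything falls off the work surface, if the arm or the gripper's body presses on something with over 40 N, if the wrist force passes 120 N, or if a joint passes its speed limit or range.

ROBOT

A 6-joint arm with a two-finger parallel gripper is mounted at the origin on a cart in front of the work surface, level with it; the furniture and walls round the work are solid. World frame = base frame: x ahead of the robot, y to its left, z up, the work surface at z = 0. Lengths are in mm, angles in degrees, forces in N, time in s.
With the tool pointing down it reaches from about 350 to 875 mm from the base axis. Payload 4.2 kg.
Tool frame: the origin (TCP) lies between the finger pads; the fingertips stand 11 mm ahead of it and the grasp point (between the pads) lies 8 mm behind it; z points along the fingers, y is the line along which they close (so a half turn about z gives the same grasp; the last joint's range is limited). The gripper opens to 85 mm and grips with 20 to 120 N. Pads are 22 mm wide; open, the fingers measure 114 mm over their backs; the gripper's body (76 mm by 85 mm) begins 54 mm behind the grasp point. The pads swing forward as they close: fully open they stand 13 mm farther back than shut.
Start: joints at [-54.167, 22.042, 0.453, 0, -68.411, -14.817], TCP at [224.158, -583.397, 211.412] pointing down, gripper open.
Joint ranges: [-179.83, 179.83], [-69.29, 118.12], [-61.27, 80.66], [-181.25, 117.63], [-171.15, -9.14], [-177.46, 177.46]. Speed limits (degrees/s): [159.86, 159.86, 180, 180, 180, 180].

INTERFACE

Orientations are given as [roll, pitch, yaw] about the fixed x, y, z axes, in that order (R = Rz(yaw) Ry(pitch) Rx(roll)).
In Python, from workcell import observe, viewer, sign_off gives the robot as it stands. The module is installed in compiled form; this text tells all that it offers.
- The arm moves only by the tool step_arm, never from a script. Its argument "rows" is a list of rows, each a list of 7 numbers: the shift along the tool's x, y, z as a fraction of full scale, then the turn, a rotation vector about the tool's x, y, z as a fraction of full scale, then the closure, from 0 (fully open) to 1 (shut). In form: [[tx, ty, tz, ax, ay, az, fingers], ...]. A call has 1 to 12 rows; each row shifts and turns the commanded pose from where the row before left it, along the tool's axes as they then stand; what a row does not reach is not made up. Full scale, the value 1, is 0.5 m for a shift and 0.15 rad for a turn. A row lasts 1/8 s, in which the tool goes at most 62.5 mm and 10.7 degrees, less where a joint would pass 70% of its speed; a pose out of reach is approached as far as the arm can. A call with a number of a shift or a turn outside -1 to 1 is refused whole. A call with a gripper value outside its range is refused whole. The fingers move at their own pace and stop on an object; "squeeze" is the grip in N (left out, the last holds). Time passes only in rows, so rows that do not move let the fingers close. It gives the time, the measured TCP pose, the force, the opening and the grip force at its end, in the units of the state.
- observe(): the state, without advancing time (a new reading comes with each control period).
- viewer.capture(name): name is "scene" or "top" or "wrist"; returns a dict with "frame" (384x512x3 uint8, blue, green, red), "z_map" (384x512 float32, mm along the optical axis (not along the pixel's ray), 0 where there is no reading), "fx", "fy", "cx", "cy" (pixels), "rvec" (rotation vector, rad) and "tvec" (3), from world to camera coordinates, as OpenCV has them. Camera axes: x right, y down, z forward; pixel columns grow to the right and rows downward; lengths in mm; the calibration is good to about 2 mm. A picture is of the moment at which its call begins.
- sign_off(): hands the job in; it is judged then, once.
The state is a dict: "time": time; "q": joint angles; "qvel": joint speeds; "tau": joint torques, N m; "tcp_pos": TCP position; "tcp_rot": TCP orientation; "contact_force": force on the tool from outside, world axes, zero at the start; "ft_torque": the same for the moment, N m; "finger_gap": finger opening in mm; "grip_force": force on a finger pad.
Only numpy, scipy, OpenCV 4.12 (cv2) and the standard library are available. Lean on these libraries where they do the work, as an engineer would, in place of code of your own. Each camera call takes 0.05 s, during which the arm holds its last target. There are 200 camera calls.

## Working session

There is one attempt and no reset: what is moved stays moved. The work goes in short steps, Python scripts to look and compute and a tool call to move; the robot and the scene stay as the last step left them, time stands still between calls to the robot, and variables do not carry over. Pictures are saved under pics/ and viewed, at most 10 in all, crops included, and the job is handed in when it is done.

Besides the shell and the picture viewer there is one more tool, called as name(argument=value, ...) on one line, values as JSON. step_arm: Moves the arm, as the interface text tells. Its arguments: {"type":"object","properties":{"rows":{"type":"array","items":{"type":"array","items":{"type":"number","minimum":-1,"maximum":1}}},"squeeze":{"type":"number"}},"required":["rows"]}

```bash
mkdir -p pics
cat > h.py <<'E'
import numpy as np,cv2
from workcell import observe,viewer,sign_off
def cap(n):
    d=viewer.capture(n); R,_=cv2.Rodrigues(np.array(d['rvec'],float)); d['R']=R; d['t']=np.array(d['tvec'],float).ravel(); np.savez(f'{n}.npz',**d); return d
def load(n): return dict(np.load(f'{n}.npz'))
def cloud(d):
    z=d['z_map'].astype(float); v,u=np.mgrid[:z.shape[0],:z.shape[1]]
    P=np.stack([(u-d['cx'])/d['fx']*z,(v-d['cy'])/d['fy']*z,z],-1)
    W=(P-d['t'])@d['R']; W[z==0]=np.nan; return W
def plane(d,u,v,h):
    r=np.array([(u-d['cx'])/d['fx'],(v-d['cy'])/d['fy'],1.])@d['R']; c=-d['R'].T@d['t']; return c+r*(h-c[2])/r[2]
E
python3 - <<'E'
from h import *
for n in('scene','top'):
    d=cap(n); cv2.imwrite(f'pics/{n}1.png',d['frame']); print(n,-d['R'].T@d['t'],d['fx'])
s=observe(); print(s)
E
```

```text
scene [-269.64366622 1016.86294863  743.80619211] 474.3465285906535
top [415.79578603 206.81514444 942.32176799] 349.07197214284184
{'time': 0.1, 'q': array([-5.41690022e+01,  2.20869506e+01,  3.89041814e-01, -2.54638875e-02,
       -6.84123324e+01, -1.48166878e+01]), 'qvel': array([ 0.05296628, -0.15667976,  0.21261679,  0.08426511,  0.06702529,
        0.05850955]), 'tau': array([ 1.14255075e-03, -3.93319058e+01,  1.88929349e+01,  4.19800177e+00,
       -2.58468732e-03,  3.89273254e-06]), 'tcp_pos': array([ 223.94482543, -582.90654001,  210.43416354]), 'tcp_rot': array([ 1.79887372e+02, -5.31921649e-03, -1.58995076e+02]), 'contact_force': array([ 1.14453069, -0.39937183,  0.43340785]), 'ft_torque': array([ 0.06264439, -0.00510136, -0.02873878]), 'grip_force': 0.0, 'finger_gap': 85.60994262761875}
```

View pics/scene1.png

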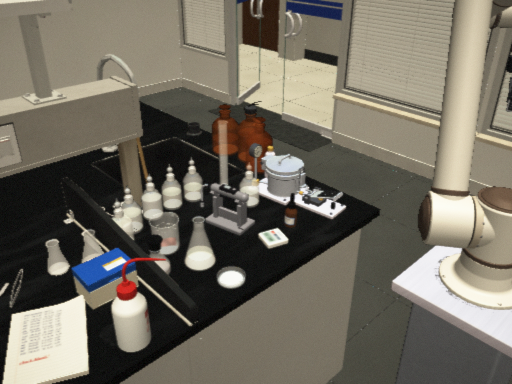

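View pics/top1.png

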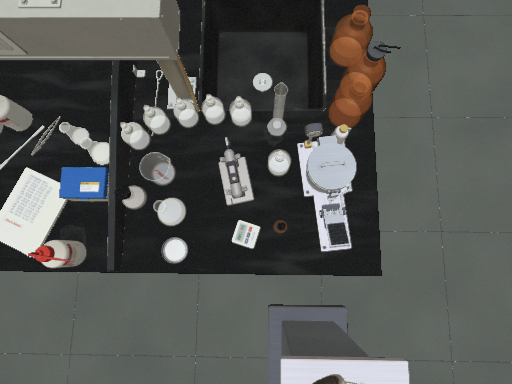

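The scene view shows the stand with its chamber at (285,178) and the cradle at (232,205). In the top view the chamber is at (330,165), the pedal pad at (338,232), the cradle with the probe at (235,180) and its sensor toward +x near (228,142). The bottle is at (279,162), the cylinder at (278,110), the dropper at (281,227) and the timer at (246,234).

Run:
```python
from h import *
d=load('top'); W=cloud(d)
c=d['frame'][85:260,195:375]; cv2.imwrite('pics/crop1.png',cv2.resize(c,None,fx=3.4,fy=3.4,interpolation=cv2.INTER_CUBIC))
def reg(u0,u1,v0,v1,z0,z1):
    P=W[v0:v1,u0:u1].reshape(-1,3); P=P[np.isfinite(P[:,0])]; return P[(P[:,2]>z0)&(P[:,2]<z1)]
P=reg(295,365,125,200,100,120); print('lid',len(P),cv2.minEnclosingCircle(P[:,:2].astype(np.float32)),np.median(P[:,2]))
P=reg(295,365,125,255,6,18); print('plate',len(P),cv2.minAreaRect(P[:,:2].astype(np.float32)),np.median(P[:,2]))
for u,v in [(338,232),(338,220),(334,200)]: print(u,v,W[v,u])
P=reg(215,262,160,210,8,20); print('cradle base',len(P),cv2.minAreaRect(P[:,:2].astype(np.float32)),np.median(P[:,2]))
P=reg(215,262,130,205,90,125); print('handle',len(P),cv2.minAreaRect(P[:,:2].astype(np.float32)),np.median(P[:,2]),P.mean(0))
S=load('scene'); V=cloud(S).reshape(-1,3)
A=np.concatenate([W.reshape(-1,3),V]); A=A[np.isfinite(A[:,0])]
np.save('A.npy',A)
```

```text
lid 1936 ((640.89697265625, 22.42192840576172), 85.16014099121094) 107.04713608798446
plate 1285 ((593.0118408203125, 43.82958221435547), (153.79611206054688, 346.8972473144531), 86.32305908203125) 12.307033297020794
338 232 [464.57399092  17.37093949  56.33174166]
338 220 [495.9281447   13.49364313  42.49260608]
334 200 [552.15508932  15.96879739  11.80944539]
cradle base 717 ((603.1935424804688, 281.6325988769531), (122.24592590332031, 75.92888641357422), 12.872777938842773) 14.244356134517401
handle 639 ((620.005615234375, 285.423583984375), (155.59747314453125, 52.05831527709961), 12.847736358642578) 111.37070675280002 [606.4684322  281.88910381 109.70362326]
```

View pics/crop1.png

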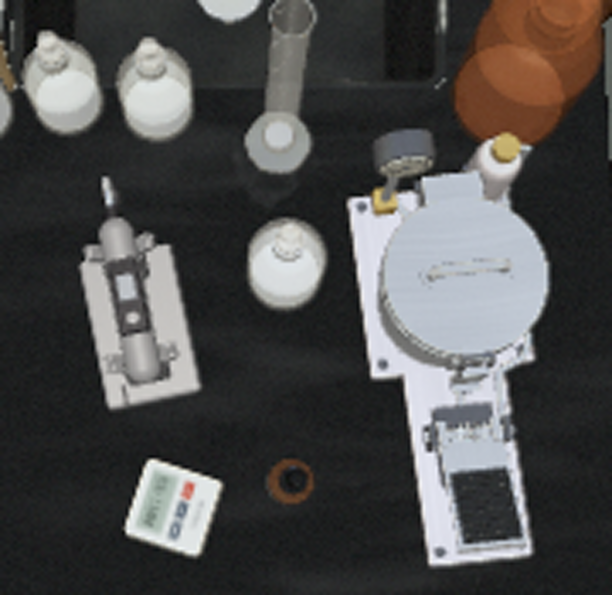

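The crop shows the lid centre near crop (465,275), the pedal pad at (488,505), the grip at (130,300) and the sensor neck at (107,190), with the cradle yawed about +13°. Next I'll fit the stand.

Run:
```python
from h import *
d=load('top'); W=cloud(d); A=np.load('A.npy')
m=((W[...,2]>8)&(W[...,2]<16)).astype(np.uint8); m[:,:292]=0;m[:,366:]=0; m[:125]=0
n,l,st,ce=cv2.connectedComponentsWithStats(m); i=1+np.argmax(st[1:,4]); P=W[l==i]; print(st[i],P[:,:2].min(0),P[:,:2].max(0))
# edges of the plate tongue by row
rows=[]
for v in range(205,246,5):
    r=W[v][(l[v]>0)]; 
    if len(r)>3: print(v,r[0].round(1),r[-1].round(1))
# lid top
m=((W[...,2]>100)&(W[...,2]<119)).astype(np.uint8); m[:,:295]=0;m[:,366:]=0
print('lid hist',np.histogram(W[m>0][:,2],bins=range(100,120)))
n,l,st,ce=cv2.connectedComponentsWithStats(m); print(st[1:][st[1:,4]>20])
Q=W[m>0]
from scipy.optimize import least_squares
Q=Q[np.hypot(*(Q[:,:2]-[640,22]).T)<75]
# boundary points by angle
for it in range(3):
    c=Q[:,:2].mean(0) if it==0 else c
    a=np.degrees(np.arctan2(Q[:,1]-c[1],Q[:,0]-c[0])); r=np.hypot(*(Q[:,:2]-c).T)
    B=[]
    for k in range(-180,180,6):
        s=(a>=k)&(a<k+6)
        if s.sum()>3 : B.append(Q[s][np.argmax(r[s])])
    B=np.array(B); f=least_squares(lambda p:np.hypot(B[:,0]-p[0],B[:,1]-p[1])-p[2],[*c,58],loss='soft_l1',f_scale=1.5); c=f.x[:2]; print(f.x)
for b in B: print(np.round(b,0),round(np.hypot(*(b[:2]-c)),1),end=';')
```

```text
[ 297  143   54  108 1053] [419.7948902  -23.31645025] [710.91062779 113.74672309]
205 [538.   67.2  13.4] [539.  -10.5  10.8]
210 [525.   66.8   9.2] [525.   59.   10.5]
215 [511.2  65.1  13.3] [512.  -11.8  12.8]
220 [497.9  62.7  13.4] [498.9 -14.4  11.2]
225 [484.9  60.   11.3] [485.7 -16.3  12.2]
230 [471.8  60.1  10.8] [472.5 -18.3  12.9]
235 [458.5  58.4  14.5] [459.6 -21.1  10.2]
240 [445.6  55.4  10.7] [446.5 -20.8   9.8]
245 [432.6  56.   12.9] [433.5 -21.7  14.8]
lid hist (array([ 43,  68,  74, 159, 248, 244, 269, 229, 192, 190, 167, 142, 134,
        88,  60,  46,  44,  52,  57]), array([100, 101, 102, 103, 104, 105, 106, 107, 108, 109, 110, 111, 112,
       113, 114, 115, 116, 117, 118, 119]))
[[ 335   15   31   35  311]
 [ 346   62    8   18   48]
 [ 334   83   32   35  215]
 [ 336  125   12   10   43]
 [ 307  135   49   58 1865]]
[629.41915604  36.67475639  58.86766703]
[629.58068977  36.65222728  58.92957561]
[629.58069596  36.65222965  58.92957638]
[567.  32. 108.] 62.3;[568.  25. 105.] 62.8;[565.  20. 106.] 66.3;[571.  14. 101.] 62.6;[574.   9. 100.] 62.2;[576.   5.
[... 500 characters left out ...]
.  19. 101.] 83.9;[703.  32. 102.] 73.9;[701.  40. 102.] 71.2;[701.  47. 102.] 72.0;[700.  53. 103.] 72.6;[697.  65. 105.] 73.2;[698.  67. 102.] 75.0;[682.  68. 103.] 61.1;[674.  71. 104.] 55.9;[669.  78. 103.] 57.2;[663.  83. 104.] 57.6;[661.  86. 102.] 58.3;[656.  88. 104.] 57.9;[652.  91. 108.] 59.2;[648.  94. 105.] 59.7;[638.  96. 103.] 59.8;[635.  96. 104.] 59.7;[628.  96. 102.] 59.2;[623.  94. 103.] 57.4;[615.  91. 103.] 56.5;[609.  89. 107.] 56.5;[605.  87. 105.] 56.1;[599.  85. 106.] 56.7;[593.  80. 104.] 56.7;[590.  77. 106.] 57.0;[585.  73. 105.] 57.3;[580.  66. 106.] 57.5;[578.  61. 104.] 57.1;[575.  58. 105.] 58.6;[573.  53. 105.] 59.3;[570.  47. 107.] 60.5;[568.  42. 106.] 62.1;
```

step_arm(rows=[[0, 0, -0.09, 0, 0, 0.943, 1], [-0.055, 0.076, -0.01, 0, 0, 0, 1], [-0.055, 0.076, -0.01, 0, 0, 0, 1], [-0.055, 0.076, 0, 0, 0, 0, 1], [-0.055, 0.076, 0, 0, 0, 0, 1], [-0.055, 0.076, 0, 0, 0, 0, 1], [-0.055, 0.076, 0, 0, 0, 0, 1], [-0.055, 0.076, 0, 0, 0, 0, 1], [-0.055, 0.076, 0, 0, 0, 0, 1], [-0.055, 0.076, 0, 0, 0, 0, 1], [-0.055, 0.076, 0, 0, 0, 0, 1], [-0.055, 0.076, 0, 0, 0, 0, 1]], squeeze=40)

```text
time: 1.6
tcp_pos: [425.7, -106.8, 266.2]
tcp_rot: [180.0, -0.0, -167.1]
contact_force: [0.1, -0.5, -0.4]
finger_gap: -0.2
grip_force: 0.0
```

step_arm(rows=[[-0.065, 0.058, -0.023, 0, 0, 0, 1], [-0.065, 0.058, -0.023, 0, 0, 0, 1], [-0.065, 0.058, -0.023, 0, 0, 0, 1], [0, 0, 0, 0, 0, 0, 1]])

```text
time: 2.1
tcp_pos: [502.6, 0.2, 300.6]
tcp_rot: [180.0, 0.0, -166.9]
contact_force: [-0.8, 0.7, -0.4]
finger_gap: 0.1
grip_force: 0.0
```

Run:
```python
from h import *
d=cap('wrist'); cv2.imwrite('pics/w1.png',d['frame']); print(-d['R'].T@d['t'],d['R'][2],d['fx'],observe()['time'])
```

```text
[425.910842   -17.51310648 463.64015964] [ 0.3006441   0.0708358  -0.95110221] 322.0240026033511 2.15
```

View pics/w1.png

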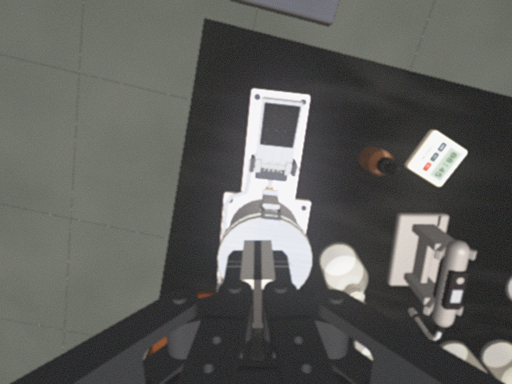

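The wrist view (image up is toward the robot) shows the pedal pad at (280,124), the hinge shaft at y≈165, and the lid centre near (264,255), partly hidden by the fingers. I'll measure the pad and the chamber wall.

Run:
```python
from h import *
from scipy.optimize import least_squares
d=load('wrist'); W=cloud(d); g=cv2.cvtColor(d['frame'],cv2.COLOR_BGR2GRAY)
for n in ('wrist','top'):
    e=load(n); gg=cv2.cvtColor(e['frame'],cv2.COLOR_BGR2GRAY); WW=cloud(e)
    x0,x1,y0,y1=(255,307,98,152) if n=='wrist' else (324,352,216,249)
    m=np.zeros_like(gg); m[y0:y1,x0:x1]=(gg[y0:y1,x0:x1]<75)*255
    k,l,st,ce=cv2.connectedComponentsWithStats(m); i=1+np.argmax(st[1:,4]); print(n,'pad px',ce[i],st[i])
    ys,xs=np.where(l==i); (c,s,a)=cv2.minAreaRect(np.stack([xs,ys],1).astype(np.float32)); 
    box=cv2.boxPoints((c,s,a)); print('corners',[plane(e,*b,57).round(1) for b in box],'centre',plane(e,*c,57).round(1),'depth z',np.nanmedian(WW[l==i][:,2]))
    print('pad cloud plane', np.linalg.lstsq(np.c_[WW[l==i][:,:2]-[460,20],np.ones((l==i).sum())],WW[l==i][:,2],rcond=None)[0])
# plate tongue edges in wrist image
pts=[]
for v in range(100,150,10):
    r=np.where(g[v,235:325]>150)[0]+235; L,R=plane(d,r[0]-.5,v,12),plane(d,r[-1]+.5,v,12); pts.append((L[:2]+R[:2])/2); print(v,L.round(1),R.round(1))
# chamber wall
for n in ('wrist','scene'):
    e=load(n); P=cloud(e).reshape(-1,3); P=P[np.isfinite(P[:,0])]; r=np.hypot(P[:,0]-628,P[:,1]-38); ang=np.degrees(np.arctan2(P[:,1]-38,P[:,0]-628))
    s=(P[:,2]>30)&(P[:,2]<84)&(r>45)&(r<75)
    if n=='wrist': s&=~((abs(abs(ang)-174)<22))|False
    P=P[s]; ang=ang[s]; print(n,len(P),np.histogram(ang,bins=range(-180,181,30))[0])
    for R in (None,60):
        f=least_squares(lambda p:np.hypot(P[:,0]-p[0],P[:,1]-p[1])-(R or p[2]),[628,38,60],loss='soft_l1',f_scale=2); print(R,f.x,np.std(f.fun))
```

```text
wrist pad px [305.33333333 145.55555556] [304 137   3  15  27]
corners [array([468.6,  53.2,  57. ]), array([468. ,  55.6,  57. ]), array([485.1,  60.5,  57. ]), array([485.7,  58. ,  57. ])] centre [476.8  56.8  57. ] depth z 0.5367232380383117
pad cloud plane [ 0.08490402 -0.3214587  14.08286891]
top pad px [337.56586826 233.3742515 ] [328 223  20  22 334]
corners [array([483. ,  43.3,  57. ]), array([491.6,   2.5,  57. ]), array([439.9,  -6.1,  57. ]), array([431.5,  34.3,  57. ])] centre [461.4  18.5  57. ] depth z 58.08523627777512
 ** On entry to DLASCL parameter number  4 had an illegal value
 ** On entry to DLASCL parameter number  4 had an illegal valueTraceback (most recent call last):
  File "<stdin>", line 11, in <module>
    x, resids, rank, s = _umath_linalg.lstsq(a, b, rcond,
                         ~~~~~~~~~~~~~~~~~~~^^^^^^^^^^^^^
                                             signature=signature)
                                             ^^^^^^^^^^^^^^^^^^^^
    raise LinAlgError("SVD did not converge in Linear Least Squares")
numpy.linalg.LinAlgError: SVD did not converge in Linear Least Squares
```

```bash
cat > wall.py <<'E'
from h import *
from scipy.optimize import least_squares
d=load('wrist'); g=cv2.cvtColor(d['frame'],cv2.COLOR_BGR2GRAY)
for v in range(100,150,10):
    r=np.where(g[v,235:325]>150)[0]+235; L,R=plane(d,r[0]-.5,v,12),plane(d,r[-1]+.5,v,12); print(v,L.round(1),R.round(1))
for n in ('wrist','scene'):
    e=load(n); P=cloud(e).reshape(-1,3); P=P[np.isfinite(P[:,0])]; r=np.hypot(P[:,0]-628,P[:,1]-38); ang=np.degrees(np.arctan2(P[:,1]-38,P[:,0]-628))
    s=(P[:,2]>30)&(P[:,2]<84)&(r>45)&(r<75)
    if n=='wrist': s&=~((abs(abs(ang)-174)<22))
    P=P[s]; ang=ang[s]; print(n,len(P),np.histogram(ang,bins=range(-180,181,30))[0])
    for R in (None,60):
        f=least_squares(lambda p:np.hypot(P[:,0]-p[0],P[:,1]-p[1])-(R or p[2]),[628,38,60],loss='soft_l1',f_scale=2); print(R,f.x,np.std(f.fun))
E
python3 wall.py
```

```text
100 [442.1 -23.9  12. ] [423.5  56.2  12. ]
110 [455.2 -22.4  12. ] [436.7  57.1  12. ]
120 [468.5 -20.8  12. ] [449.8  59.4  12. ]
130 [482.  -19.2  12. ] [463.5  60.4  12. ]
140 [495.8 -17.6  12. ] [477.2  62.8  12. ]
wrist 175 [ 14 115  22   0   0   0   0   0   0   0  20   4]
None [635.39176829  41.07278807  61.75366866] 3.7670135890891276
60 [633.46059374  40.66607155  60.        ] 3.7515413012216787
scene 481 [ 24   1   0   0   0   0  17   2  48 110 135 144]
None [630.94935318  24.974422    66.66949117] 4.464492621814086
60 [627.01931052  31.09937116  60.        ] 4.6868363472792876
```

step_arm(rows=[[0.04, 0.029, 0.1, 0, 0, 0, 1], [0.04, 0.028, 0.1, 0, 0, 0, 1], [0, 0, 0.1, 0, 0, 0, 1], [0, 0, 0.08, 0, 0, 0, 1], [0, 0, 0.06, 0, 0, 0, 1], [0, 0, 0, 0, 0, 0, 1]])

```text
time: 2.9
tcp_pos: [453.2, 15.4, 79.1]
tcp_rot: [-180.0, -0.4, -167.2]
contact_force: [1.1, 0.7, 1.0]
finger_gap: 0.1
grip_force: 0.0
```

step_arm(rows=[[0, 0, 0.02, 0, 0, 0, 1], [0, 0, 0.016, 0, 0, 0, 1], [0, 0, 0.01, 0, 0, 0, 1], [0, 0, 0, 0, 0, 0, 1]])

```text
time: 3.4
tcp_pos: [455.8, 17.0, 57.8]
tcp_rot: [-180.0, -0.0, -167.1]
contact_force: [0.5, -0.9, 0.1]
finger_gap: -0.2
grip_force: 0.0
```

step_arm(rows=[[0, 0, 0.006, 0, 0, 0, 1], [0, 0, 0, 0, 0, 0, 1]])

```text
time: 3.65
tcp_pos: [455.8, 17.1, 54.9]
tcp_rot: [180.0, -0.0, -167.1]
contact_force: [-0.2, -0.1, 0.6]
finger_gap: 0.0
grip_force: 0.0
```

Run:
```python
from h import *
d=cap('wrist'); s=cap('scene'); a=cv2.resize(d['frame'][60:300,130:390],(520,480)); b=cv2.resize(s['frame'][130:250,230:370],(560,480)); 
cv2.imwrite('pics/w2.png',cv2.resize(np.hstack([a,b]),(800,356))); print(observe()['contact_force'],observe()['tcp_pos'])
```

```text
[-0.1837068   0.88491661 -0.51867006] [455.91662619  17.08158376  54.98726751]
```

View pics/w2.png

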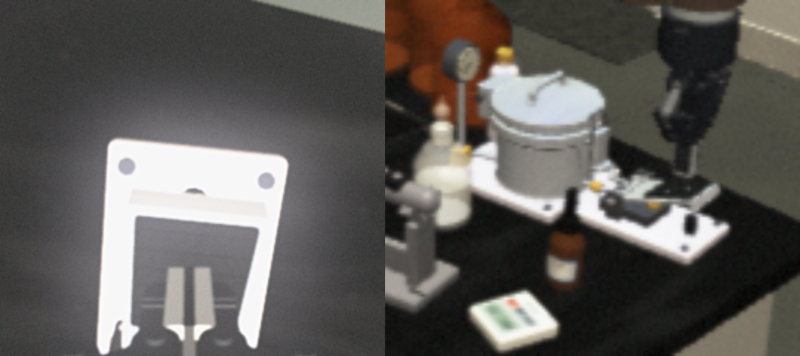

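The left half shows the fingertips over the black pad. The right half shows the gripper tip at the pedal tread, apparently just over it. I'll check the pad height by depth.

Run:
```python
from h import *
d=load('wrist'); W=cloud(d)
# display px (x/1.477? ) left half: 520->400 scale .769*2
f=lambda X,Y:(130+X/(800/1080)/2,60+Y/(356/480)/2)
for X,Y in [(150,240),(230,240),(150,270),(230,270),(160,200),(200,200),(120,240),(175,275),(200,275),(183,300),(205,300),(183,330)]:
    u,v=map(int,f(X,Y)); w=W[v-2:v+3,u-2:u+3].reshape(-1,3); print(X,Y,(u,v),np.nanmedian(w,0).round(1))
```

```text
150 240 (231, 221) [445.8   1.   63.6]
230 240 (285, 221) [438.4  28.   65.6]
150 270 (231, 242) [458.7   3.5  60.3]
230 270 (285, 242) [452.8  32.1  60.1]
160 200 (238, 194) [432.2   1.6  58.3]
200 200 (265, 194) [429.8  15.6  55.5]
120 240 (211, 221) [470.8 -11.9  12.4]
175 275 (248, 245) [446.4  10.8  84.8]
200 275 (265, 245) [444.7  18.4  84.9]
183 300 (253, 262) [445.8  13.3 100.2]
205 300 (268, 262) [444.5  19.2 100.4]
183 330 (253, 282) [447.1  13.7 112.7]
```

Run:
```python
from h import *
s=load('scene'); W=cloud(s)
# project TCP, tip
def proj(d,p): q=d['R']@np.array(p)+d['t']; return (q[:2]/q[2]*d['fx']+[d['cx'],d['cy']]).round(1)
for z in (44,55,85): print(z,proj(s,(456,17,z)),proj(load('wrist'),(456,17,z)))
print(W[174:204:2,344,:].round(0)); 
c=s['frame'][165:215,310:365]; cv2.imwrite('pics/w3.png',cv2.resize(c,None,fx=12,fy=12,interpolation=cv2.INTER_CUBIC))
w=load('wrist'); print(cloud(w)[228:262:2,262].round(0))
print(observe())
```

```text
44 [329.6 197. ] [256.6 229.5]
55 [329.9 193.8] [256.6 237.7]
85 [330.8 184.8] [256.5 265.9]
[[ 1.489e+03 -1.554e+03 -8.180e+02]
 [ 1.469e+03 -1.527e+03 -8.170e+02]
 [ 1.454e+03 -1.508e+03 -8.210e+02]
 [ 1.433e+03 -1.481e+03 -8.190e+02]
 [ 1.427e+03 -1.474e+03 -8.300e+02]
 [ 1.401e+03 -1.438e+03 -8.230e+02]
 [ 1.378e+03 -1.407e+03 -8.170e+02]
 [ 1.365e+03 -1.391e+03 -8.220e+02]
 [ 1.355e+03 -1.378e+03 -8.290e+02]
 [ 1.324e+03 -1.336e+03 -8.160e+02]
 [ 4.830e+02 -9.600e+01 -1.000e+00]
 [ 4.780e+02 -8.900e+01 -3.000e+00]
 [ 4.680e+02 -7.500e+01 -0.000e+00]
 [ 4.590e+02 -6.300e+01  1.000e+00]
 [       nan        nan        nan]]
[[446.  18.  62.]
 [448.  18.  61.]
 [448.  18.  63.]
 [450.  19.  62.]
 [451.  19.  61.]
 [453.  19.  60.]
 [445.  17.  80.]
 [445.  17.  82.]
 [445.  17.  85.]
 [445.  17.  85.]
 [445.  17.  87.]
 [445.  17.  90.]
 [445.  17.  91.]
 [446.  17.  92.]
 [445.  17.  96.]
 [445.  17.  97.]
 [445.  17.  98.]]
{'time': 3.75, 'q': array([ 2.26498980e+01,  1.67847857e+01, -3.44424521e+01,  2.57933440e-03,
       -3.87635621e+01, -9.97370495e+01]), 'qvel': array([-0.07735719, -0.0054343 ,  0.06310293,  0.13819962,  0.03808833,
       -0.01282065]), 'tau': array([-1.83521814e-03, -2.83023584e+01,  1.26692507e+01,  2.81404004e+00,
       -1.40659839e-03,  2.11236835e-05]), 'tcp_pos': array([455.91662619,  17.08158376,  54.98726751]), 'tcp_rot': array([-1.79999964e+02,  9.34075356e-03, -1.67085140e+02]), 'contact_force': array([-0.1837068 ,  0.88491661, -0.51867006]), 'ft_torque': array([ 0.03532536,  0.05467072, -0.00794801]), 'grip_force': 0.0, 'finger_gap': 0.08680561494940069}
```

View pics/w3.png

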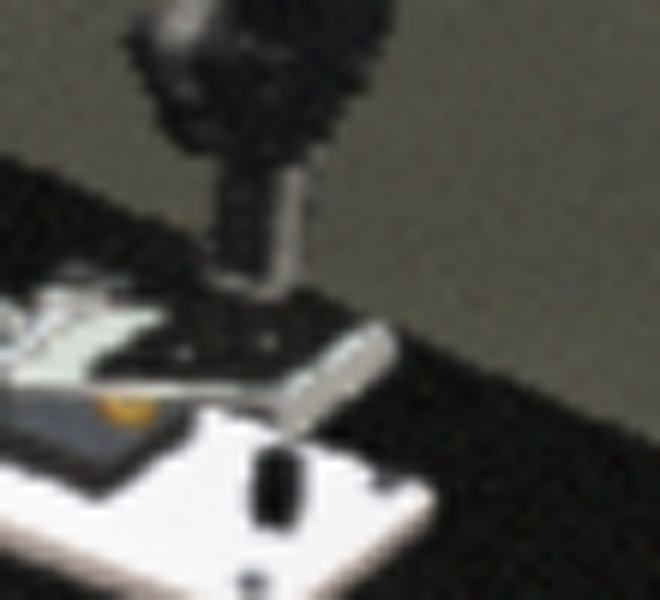

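The close-up shows the closed fingertips at crop (260,290), still above the pad. They are about 25 mm higher than the reading implies, and the force is zero, so I'll go down by feel.

step_arm(rows=[[0, 0, 0.01, 0, 0, 0, 1], [0, 0, 0.01, 0, 0, 0, 1], [0, 0, 0, 0, 0, 0, 1]])

```text
time: 4.12
tcp_pos: [455.4, 16.9, 44.3]
tcp_rot: [-180.0, -0.1, -167.1]
contact_force: [0.2, -0.3, -0.8]
finger_gap: 0.2
grip_force: 0.0
```

step_arm(rows=[[0, 0, 0.01, 0, 0, 0, 1], [0, 0, 0, 0, 0, 0, 1]])

```text
time: 4.38
tcp_pos: [456.0, 17.1, 39.9]
tcp_rot: [-180.0, 0.0, -167.1]
contact_force: [-1.2, 1.1, 3.3]
finger_gap: -0.1
grip_force: 1.4
```

step_arm(rows=[[0, 0, 0.012, 0, 0, 0, 1], [0, 0, 0.012, 0, 0, 0, 1], [0, 0, 0.008, 0, 0, 0, 1], [0, 0, 0, 0, 0, 0, 1]])

```text
time: 4.88
tcp_pos: [454.1, 16.6, 23.4]
tcp_rot: [-180.0, -0.2, -167.1]
contact_force: [-3.9, 1.4, 7.1]
finger_gap: -0.3
grip_force: 3.5
```

step_arm(rows=[[0, 0, 0.006, 0, 0, 0, 1], [0, 0, 0.004, 0, 0, 0, 1], [0, 0, 0, 0, 0, 0, 1]])

```text
time: 5.25
tcp_pos: [453.7, 16.6, 19.4]
tcp_rot: [-180.0, -0.2, -167.1]
contact_force: [-8.0, 2.2, 16.5]
finger_gap: 0.1
grip_force: 7.9
```

step_arm(rows=[[0, 0, 0.001, 0, 0, 0, 1], [0, 0, 0, 0, 0, 0, 1], [0, 0, 0, 0, 0, 0, 1]])

```text
time: 5.62
tcp_pos: [453.8, 16.6, 19.4]
tcp_rot: [-180.0, -0.2, -167.1]
contact_force: [-8.7, 2.1, 18.7]
finger_gap: -0.2
grip_force: 9.6
```

Run:
```python
from h import *
d=cap('wrist'); W=cloud(d)
for u,v in [(231,221),(285,221),(231,242),(285,242)]: print(np.nanmedian(W[v-3:v+4,u-3:u+4].reshape(-1,3),0).round(1))
```

```text
[4.382e+02 4.000e-01 4.060e+01]
[432.8  25.6  40.4]
[449.5   2.7  39.9]
[443.   28.2  40.8]
```

step_arm(rows=[[0, 0, -0.04, 0, 0, 0, 1], [0, 0, -0.08, 0, 0, 0, 1], [0, 0, -0.1, 0, 0, 0, 1], [0, 0, -0.1, 0, 0, 0, 1], [0, 0, -0.1, 0, 0, 0, 1], [0, 0, -0.1, 0, 0, 0, 0], [-0.065, -0.044, -0.03, 0, 0, 0, 0], [-0.065, -0.044, 0, 0, 0, 0, 0], [-0.065, -0.044, 0, 0, 0, 0, 0], [-0.065, -0.044, 0, 0, 0, 0, 0], [0, 0, 0, 0, 0, 0, 0]])

```text
time: 7.05
tcp_pos: [603.7, -40.4, 290.4]
tcp_rot: [180.0, -0.2, -167.2]
contact_force: [0.2, -0.7, -1.4]
finger_gap: 85.4
grip_force: 0.0
```

Run:
```python
from h import *
d=cap('wrist'); W=cloud(d); cv2.imwrite('pics/w4.png',d['frame']); cv2.imwrite('pics/w4z.png',cv2.resize(d['frame'][60:330,150:450],None,fx=2.2,fy=2.2)); print(-d['R'].T@d['t'])
```

```text
[527.53356726 -57.66046918 453.69152124]
```

View pics/w4.png

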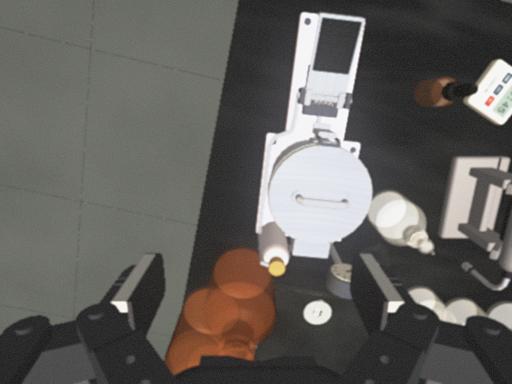

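The wrist view shows the whole lid disc centred at about (320,193) with radius about 51 px, the pedal back up at (335,45), and the cradle at (480,195). I'll fit the lid rim in this view and the top view.

Run:
```python
from h import *
from scipy.optimize import least_squares
cap('top')
for n,c0,r0 in(('wrist',(320,193),51),('top',(330,165),26)):
    d=load(n); g=cv2.GaussianBlur(cv2.cvtColor(d['frame'],cv2.COLOR_BGR2GRAY),(3,3),0).astype(float)
    for H in (100,108,113):
        # radial profiles in the plane H
        c=np.array([629.,38.]); 
        for it in range(3):
            B=[]
            for a in np.radians(np.arange(0,360,4)):
                rr=np.arange(50,70,.4); X=np.stack([c[0]+rr*np.cos(a),c[1]+rr*np.sin(a),np.full_like(rr,H)],1)
                q=X@d['R'].T+d['t']; u=(q[:,0]/q[:,2]*d['fx']+d['cx']).astype(np.float32); v=(q[:,1]/q[:,2]*d['fy']+d['cy']).astype(np.float32)
                p=cv2.remap(g.astype(np.float32),u[None],v[None],cv2.INTER_LINEAR)[0]; k=np.argmin(np.gradient(p))
                if np.gradient(p)[k]<-2: B.append([*X[k,:2],np.degrees(a)])
            B=np.array(B); dev=np.degrees(0)
            ang=(B[:,2]-6.3)%360; s=(abs(ang-180)>20)&(abs((ang+180)%360-180)>38); P=B[s]
            f=least_squares(lambda p:np.hypot(P[:,0]-p[0],P[:,1]-p[1])-p[2],[*c,58],loss='soft_l1',f_scale=.7); c=f.x[:2]
        print(n,H,f.x.round(2),len(P),np.median(abs(f.fun)).round(2))
# axis line from pedal pad in wrist + plate tongue, pad height
d=load('wrist');W=cloud(d)
print('lid z',np.nanmedian(W[160:185,300:345][...,2]),'pad',np.nanmedian(W[25:60,325:350].reshape(-1,3),0))
```

```text
wrist 100 [626.2   39.18  60.61] 58 0.72
wrist 108 [624.26  36.13  59.98] 59 1.46
wrist 113 [623.36  32.89  60.74] 60 1.86
top 100 [613.39  63.14  56.55] 37 4.2
top 108 [630.61  27.83  72.55] 22 1.53
top 113 [632.89  24.37  77.57] 22 1.53
lid z 109.34652305297826 pad [458.0042254   18.52832712  59.57799791]
```

View pics/w4z.png

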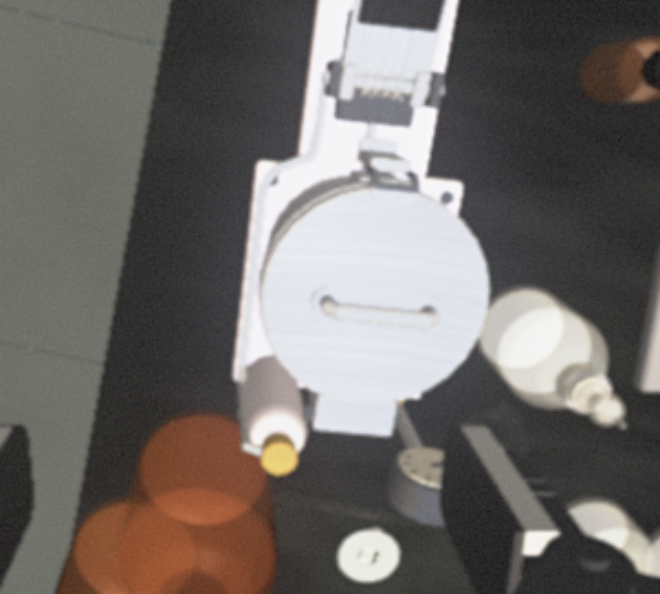

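The zoomed crop shows the lid disc centre at about crop (376,290) with radius about 114, the bow handle midpoint at (378,310) and the latch at (388,172). I'll refine with rays.

Run:
```python
from h import *
d=load('wrist'); T=load('top')
w=lambda x,y,h:plane(d,150+x/2.2,60+y/2.2,h).round(1)
print('handle128',w(378,310,126),'ends',w(325,303,120),w(430,318,120))
for h in(104,108,113): print('disc',h,w(376,290,h),'L',w(262,290,h),'R',w(490,290,h),'B',w(376,404,h))
print('hinge',w(355,415,104),'latch top',w(388,188,109), 'latch out',w(388,160,100))
t=lambda x,y,h:plane(T,195+x/3.4,85+y/3.4,h).round(1)
print('top handle',t(468,271,126)); 
for h in(104,113): print('top disc',h,t(465,275,h),'L',t(380,280,h),'R',t(548,275,h),'B',t(460,195,h))
for n,e in(('wrist',d),('top',T)):
    f=e['frame']; W=cloud(e); H=105; S=3
    # rectify plane z=105
    X,Y=np.meshgrid(np.arange(530,730,1/S),np.arange(-60,140,1/S)); q=np.stack([X,Y,np.full_like(X,H)],-1)@e['R'].T+e['t']
    r=cv2.remap(f,(q[...,0]/q[...,2]*e['fx']+e['cx']).astype(np.float32),(q[...,1]/q[...,2]*e['fy']+e['cy']).astype(np.float32),cv2.INTER_CUBIC)
    g=cv2.GaussianBlur(cv2.cvtColor(r,cv2.COLOR_BGR2GRAY),(7,7),0)
    c=cv2.HoughCircles(g,cv2.HOUGH_GRADIENT,1,30,param1=60,param2=15,minRadius=55*S,maxRadius=63*S); print(n,[(round(a/S+530,1),round(b/S-60,1),round(k/S,1)) for a,b,k in c[0][:4]])
```

```text
handle128 [622.9  35.8 126. ] ends [626.9  10.8 120. ] [623.   64.1 120. ]
disc 104 [619.  38. 104.] L [632.  -19.6 104. ] R [606.   95.6 104. ] B [681.8  56.3 104. ]
disc 108 [618.   36.9 108. ] L [630.8 -20.  108. ] R [605.1  93.9 108. ] B [680.  55. 108.]
disc 113 [616.7  35.5 113. ] L [629.4 -20.5 113. ] R [604.   91.7 113. ] B [677.8  53.4 113. ]
hinge [690.7  46.9 104. ] latch top [566.2  27.7 109. ] latch out [553.9  26.  100. ]
top handle [620.8  40.2 126. ]
top disc 104 [623.3  38.  104. ] L [619.2  99.3 104. ] R [623.7 -21.7 104. ] B [683.5  40.  104. ]
top disc 113 [621.1  39.8 113. ] L [617.  100.5 113. ] R [621.5 -19.3 113. ] B [680.6  41.8 113. ]
wrist [(np.float32(624.2), np.float32(38.2), np.float32(59.1))]Traceback (most recent call last):
  File "<stdin>", line 16, in <module>
TypeError: 'NoneType' object is not subscriptable
```

```bash
cat > lid.py <<'E'
from h import *
from scipy.optimize import least_squares
def edges(n,H,c,dark=95):
    d=load(n); g=cv2.cvtColor(d['frame'],cv2.COLOR_BGR2GRAY).astype(np.float32); B=[]
    for deg in range(0,360,3):
        a=np.radians(deg); rr=np.arange(48,76,.3); X=np.stack([c[0]+rr*np.cos(a),c[1]+rr*np.sin(a),np.full_like(rr,H)],1)
        q=X@d['R'].T+d['t']; p=cv2.remap(g,(q[:,0]/q[:,2]*d['fx']+d['cx']).astype(np.float32)[None],(q[:,1]/q[:,2]*d['fy']+d['cy']).astype(np.float32)[None],cv2.INTER_LINEAR)[0]
        k=np.where(p<.5*(p[:20].mean()+40))[0]
        if p[:15].min()>120 and len(k) and p[min(k[0]+8,len(p)-1)]<dark: B.append([*X[k[0],:2],deg])
    return np.array(B)
if __name__=='__main__':
  for n in('wrist','top'):
    for H in(98,104,110):
        c=np.array([625.,38.])
        for it in range(3):
            B=edges(n,H,c); 
            f=least_squares(lambda p:np.hypot(B[:,0]-p[0],B[:,1]-p[1])-60,[*c],loss='soft_l1',f_scale=.7); c=f.x
        print(n,H,f.x.round(1),len(B),np.median(abs(f.fun)).round(2),B[:,2].astype(int).tolist() if H==104 else '')
E
python3 lid.py
```

```text
wrist 98 [626.4  41. ] 52 0.73 
wrist 104 [624.8  38. ] 55 0.58 [33, 36, 39, 42, 45, 48, 51, 54, 57, 60, 63, 66, 69, 72, 75, 78, 105, 108, 111, 114, 117, 120, 123, 126, 129, 132, 135, 138, 141, 144, 147, 150, 153, 156, 159, 165, 168, 171, 255, 258, 261, 264, 267, 270, 273, 276, 279, 282, 285, 288, 291, 294, 297, 339, 342]
wrist 110 [623.   34.8] 57 1.1 
top 98 [624.6  57.3] 26 1.84 
top 104 [623.4  58. ] 27 2.18 [36, 39, 42, 45, 48, 60, 63, 66, 69, 72, 75, 78, 81, 84, 87, 90, 93, 96, 99, 102, 105, 108, 180, 183, 189, 201, 213]
top 110 [621.3  58.3] 26 1.98
```

step_arm(rows=[[-0.078, 0.047, 0, 0, 0, 0, 0], [-0.078, 0.047, 0, 0, 0, 0, 0], [-0.078, 0.047, 0, 0, 0, 0, 0], [0, 0, 0, 0, 0, 0, 0], [0, 0, 0, 0, 0, 0, 0]])

```text
time: 7.78
tcp_pos: [699.7, 55.5, 293.6]
tcp_rot: [-180.0, -0.0, -167.0]
contact_force: [-0.1, -0.1, 0.4]
finger_gap: 85.2
grip_force: 0.0
```

Run:
```python
from h import *
d=cap('wrist'); print(-d['R'].T@d['t'],observe()['tcp_pos'])
cv2.imwrite('pics/w5.png',np.vstack([d['frame'][:190]]*1))
import lid
from scipy.optimize import least_squares
for H in(98,104,110):
    c=np.array([625.,38.])
    for it in range(3):
        B=lid.edges('wrist',H,c); f=least_squares(lambda p:np.hypot(B[:,0]-p[0],B[:,1]-p[1])-p[2],[*c,60],loss='soft_l1',f_scale=.7); c=f.x[:2]
    print(H,f.x.round(1),len(B),np.median(abs(f.fun)).round(2),[(int(b[2]),round(np.hypot(*(b[:2]-c)),1)) for b in B[::3]] if H==104 else '')
W=cloud(d)
P=W.reshape(-1,3); P=P[np.isfinite(P[:,0])]
s=(np.hypot(P[:,0]-625,P[:,1]-38)<50); print('lid z',np.median(P[s,2]))
```

```text
[623.04641784  37.96270205 456.60646088] [699.62548426  54.97341405 294.1315231 ]
98 [624.8  38.5  61.5] 73 0.6 
104 [624.8  38.5  60.5] 73 0.73 [(54, np.float64(71.4)), (63, np.float64(63.0)), (72, np.float64(60.3)), (81, np.float64(60.3)), (90, np.float64(60.0)), (99, np.float64(59.7)), (108, np.float64(60.0)), (117, np.float64(59.7)), (126, np.float64(60.0)), (135, np.float64(66.0)), (144, np.float64(60.0)), (153, np.float64(59.4)), (213, np.float64(73.2)), (222, np.float64(59.7)), (231, np.float64(62.1)), (240, np.float64(65.1)), (249, np.float64(59.7)), (258, np.float64(59.7)), (267, np.float64(59.7)), (276, np.float64(60.0)), (285, np.float64(59.7)), (294, np.float64(60.0)), (303, np.float64(60.6)), (312, np.float64(63.3)), (321, np.float64(72.6))]
110 [625.   38.6  59.5] 75 0.7 
lid z 109.03049875480174
```

View pics/w5.png

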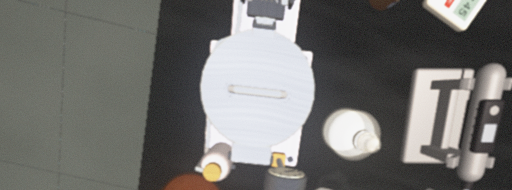

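The near-overhead view shows the lid disc at (257,90) with a clean outline, fitted centre (624.8, 38.5), and the cradle and handle at right (487,120). Next I'll measure the handle and where the open fingertips are.

```bash
cat > hd.py <<'E'
from h import *
def handle(d):
    W=cloud(d); P=W.reshape(-1,3); P=P[np.isfinite(P[:,0])]
    u=np.array([np.cos(np.radians(12.9)),np.sin(np.radians(12.9))]); v=np.array([-u[1],u[0]])
    D=P[:,:2]-[603.2,281.6]; a,b=D@u,D@v
    s=(abs(a)<95)&(abs(b)<22)&(P[:,2]>103)&(P[:,2]<125); Q=P[s]; a,b=a[s],b[s]
    print('handle n',len(Q),'a',np.percentile(a,[.5,99.5]).round(1),'b',np.percentile(b,[2,98]).round(1),'top z',np.percentile(Q[:,2],[50,90]).round(1))
    g=abs(a)<26; print(' grip b',np.percentile(b[g],[1,99]).round(1), 'yaw corr',np.degrees(np.polyfit(a,b,1)[0]).round(2),'z',np.median(Q[g][:,2]))
    s=(P[:,2]>8)&(P[:,2]<20)&(abs(D@u)<90)&(abs(D@v)<60); R=P[s]; print(' base',cv2.minAreaRect(R[:,:2].astype(np.float32)))
if __name__=='__main__':
    for n in('wrist','top'): print(n); handle(load(n))
    d=load('wrist'); W=cloud(d); t=observe()['tcp_pos']; P=W.reshape(-1,3); P=P[np.isfinite(P[:,0])]; D=(P[:,:2]-t[:2]); ty=np.array([-.2233,.9748]); s=(P[:,2]>180)&(np.hypot(*D.T)<110)
    y=D[s]@ty; z=P[s,2]; x=D[s]@np.array([-.9748,-.2233])
    print('finger z min',[(k,z[(y>k)&(y<k+10)].min().round(1) if ((y>k)&(y<k+10)).sum()>3 else None, x[(y>k)&(y<k+10)].mean().round(1) if ((y>k)&(y<k+10)).sum()>3 else None) for k in range(-80,80,10)], t[2])
E
python3 hd.py
```

```text
wrist
handle n 3210 a [-58.3  73.6] b [-12.6   9.5] top z [112.8 117.2]
 grip b [-12.9  10. ] yaw corr -0.06 z 116.1823484905895
 base ((604.6736450195312, 281.38262939453125), (122.56938934326172, 75.92583465576172), 12.850945472717285)
top
handle n 515 a [-59.2  72.9] b [-12.3  12.4] top z [113.  117.4]
 grip b [-12.4  12. ] yaw corr -0.54 z 115.9500391046445
 base ((603.4561767578125, 281.6397705078125), (123.02259063720703, 75.88520050048828), 12.822654724121094)
finger z min [(-80, np.float64(180.7), np.float64(-15.2)), (-70, np.float64(368.9), np.float64(8.1)), (-60, np.float64(333.6), np.float64(3.9)), (-50, np.float64(326.6), np.float64(6.6)), (-40, np.float64(374.4), np.float64(15.6)), (-30, np.float64(386.1), np.float64(16.4)), (-20, np.float64(386.2), np.float64(10.9)), (-10, np.float64(386.0), np.float64(10.1)), (0, np.float64(386.1), np.float64(10.1)), (10, np.float64(386.0), np.float64(10.3)), (20, np.float64(387.4), np.float64(16.2)), (30, np.float64(376.2), np.float64(16.1)), (40, np.float64(326.9), np.float64(6.7)), (50, np.float64(331.9), np.float64(4.1)), (60, np.float64(368.8), np.float64(7.5)), (70, np.float64(372.6), np.float64(11.6))] 294.1315230976394
```

step_arm(rows=[[0.017, 0.097, 0, 0, 0, 0, 0], [0.017, 0.097, 0, 0, 0, 0, 0], [0.017, 0.097, 0, 0, 0, 0, 0], [0.017, 0.097, 0, 0, 0, 0, 0], [0.0174, 0.096, 0, 0, 0, 0, 0], [0, 0, 0.09, 0, 0, 0, 0], [0, 0, 0.07, 0, 0, 0, 0], [0, 0, 0, 0, 0, 0, 0], [0, 0, 0, 0, 0, 0, 0]])

```text
time: 8.95
tcp_pos: [605.7, 281.2, 216.1]
tcp_rot: [180.0, 0.2, -167.1]
contact_force: [-0.1, -0.9, 1.5]
finger_gap: 85.4
grip_force: 0.0
```

Run:
```python
from h import *
import hd
d=cap('wrist'); hd.handle(d); s=observe(); print(s['tcp_pos'],s['tcp_rot'])
```

```text
handle n 3874 a [-59.2  73.1] b [-11.9  12.2] top z [113.1 117.2]
 grip b [-12.3  12.5] yaw corr -0.13 z 116.3711367973639
 base ((603.9931640625, 282.120849609375), (123.19864654541016, 76.17082977294922), 12.745991706848145)
[605.97430518 281.43444273 216.4043778 ] [ 179.93173159    0.26674757 -167.11172743]
```

step_arm(rows=[[0.004, 0.0015, 0.09, 0, 0, 0, 0], [0, 0, 0.09, 0, 0, 0, 0], [0, 0, 0.08, 0, 0, 0, 0], [0, 0, 0.05, 0, 0, 0, 0], [0, 0, 0, 0, 0, 0, 0], [0, 0, 0, 0, 0, 0, 0.6], [0, 0, 0, 0, 0, 0, 1], [0, 0, 0, 0, 0, 0, 1], [0, 0, 0, 0, 0, 0, 1], [0, 0, 0, 0, 0, 0, 1]], squeeze=50)

```text
time: 10.25
tcp_pos: [603.4, 281.2, 59.8]
tcp_rot: [-180.0, 0.1, -167.1]
contact_force: [0.4, -3.6, 6.4]
finger_gap: 24.6
grip_force: 49.0
```

step_arm(rows=[[0, 0, -0.01, 0, 0, 0, 1], [0, 0, -0.02, 0, 0, 0, 1], [0, 0, -0.03, 0, 0, 0, 1], [0, 0, 0, 0, 0, 0, 1]])

```text
time: 10.75
tcp_pos: [603.8, 282.8, 90.5]
tcp_rot: [179.9, 0.2, -167.1]
contact_force: [-0.3, 1.0, -1.4]
finger_gap: 24.5
grip_force: 49.1
```

```bash
cat > pr.py <<'E'
from h import *
# probe relative to TCP: points in tool-aligned frame (a along probe x, b along probe y), z rel to tcp
def pts(n,t,yaw):
    W=cloud(load(n)); P=W.reshape(-1,3); P=P[np.isfinite(P[:,0])]; u=np.array([np.cos(yaw),np.sin(yaw)]); v=np.array([-u[1],u[0]])
    D=P[:,:2]-t[:2]; return np.c_[D@u,D@v,P[:,2]-t[2]]
if __name__=='__main__':
    s=observe(); t=s['tcp_pos']; yaw=np.radians(s['tcp_rot'][2]+180); print(t,s['tcp_rot'],s['contact_force'],s['finger_gap'],s['grip_force'])
    for n in('scene','top'):
        cap(n); Q=pts(n,t,yaw)
        k=(Q[:,0]>64)&(Q[:,0]<125)&(abs(Q[:,1])<25)&(Q[:,2]>-60)&(Q[:,2]<70); Q=Q[k]; print(n,len(Q))
        for lo in range(-60,70,10):
            r=Q[(Q[:,2]>=lo)&(Q[:,2]<lo+10)]
            if len(r)>2: print('  z',lo,len(r),np.median(r,0).round(1))
E
python3 pr.py
```

```text
[603.75896881 282.77417482  90.54753599] [ 179.91139627    0.21991935 -167.06137106] [-0.33239924  1.02109499 -1.38772027] 24.4529084248524 49.08298909664154
scene 76
  z -40 6 [ 97.8   2.5 -34.3]
  z -30 13 [ 97.1   1.2 -26.6]
  z -20 10 [ 97.1   2.7 -17.5]
  z -10 7 [98.4  2.4 -4.4]
  z 0 6 [98.6  0.5  5.7]
  z 10 5 [98.8  0.7 15.6]
  z 20 7 [93.5  2.1 25.5]
  z 30 12 [81.9  2.4 37.6]
  z 40 9 [68.8  2.8 43.3]
top 0
```

```bash
cat > plan.py <<'E'
import numpy as np
C=np.array([624.8,38.5]); yaw=np.radians(6.3); u=np.array([.9748,.2233]); v=np.array([-.2233,.9748])
def seam(deg,r,z): # theta left of latch
    t=np.radians(deg); p=np.array([-r*np.cos(t),r*np.sin(t)]); c,s=np.cos(yaw),np.sin(yaw)
    return np.array([C[0]+c*p[0]-s*p[1],C[1]+s*p[0]+c*p[1],z])
def rows(pts,start):
    out=[];acc=np.array(start,float)
    for p in pts:
        d=np.array(p)-acc; w=np.array([-(u@d[:2]),v@d[:2],-d[2]])/500; w=w.round(4); out.append([*map(float,w),0,0,0,1])
        acc+=np.array([*( -w[0]*u+w[1]*v),-w[2]])*500
    return out
def sensor(t): return np.array([t[0]+100*u[0],t[1]+100*u[1],t[2]-34.8])
E
python3 - <<'E'
from plan import *
from h import *
s=sensor([603.8,282.2,90.0]); print('sensor',s, 'start',seam(102,84,165),seam(100,69.3,90))
d=load('top'); W=cloud(d)
P=np.load('A.npy')
for nm,c,hi in(('bottle',(620,130),145),('cyl',(740,160),240)):
    k=(np.hypot(P[:,0]-c[0],P[:,1]-c[1])<55)&(P[:,2]>20)&(P[:,2]<hi)&(P[:,1]>101)
    Q=P[k]; print(nm,len(Q),np.percentile(Q,[2,50,98],axis=0).round(0))
print('bottle base',plane(d,279,162,40),'foot',plane(d,276,128,5),'cyl top',plane(d,281,88,230))
a=s+[0,0,37]; b=a+[0,0,37]; c=b.copy(); c[2]=165; e=seam(102,84,165)
print(rows([a,b,c]+[c+(e-c)*k/6 for k in range(1,7)]+[e],s))
E
```

```text
sensor [701.28 304.53  55.2 ] start [633.14285898 122.08466788 165.        ] [629.27208896 107.65555235  90.        ]
bottle 693 [[615. 140.  24.]
 [631. 167.  77.]
 [661. 183. 131.]]
cyl 1080 [[744. 158.  30.]
 [751. 174. 158.]
 [776. 185. 234.]]
bottle base [648.76939604 164.54982198  40.        ] foot [756.26381425 171.33429594   5.        ] cyl top [766.20521569 169.07615172 230.        ]
[[-0.0, 0.0, -0.074, 0, 0, 0, 1], [-0.0, 0.0, -0.074, 0, 0, 0, 1], [-0.0, 0.0, -0.0716, 0, 0, 0, 1], [0.0357, -0.0542, -0.0, 0, 0, 0, 1], [0.0357, -0.0542, -0.0, 0, 0, 0, 1], [0.0358, -0.0542, -0.0, 0, 0, 0, 1], [0.0357, -0.0542, -0.0, 0, 0, 0, 1], [0.0357, -0.0542, -0.0, 0, 0, 0, 1], [0.0357, -0.0542, -0.0, 0, 0, 0, 1], [-0.0, -0.0, -0.0, 0, 0, 0, 1]]
```

step_arm(rows=[[0, 0, -0.074, 0, 0, 0, 1], [0, 0, -0.074, 0, 0, 0, 1], [0, 0, -0.072, 0, 0, 0, 1], [0.0357, -0.0542, 0, 0, 0, 0, 1], [0.0357, -0.0542, 0, 0, 0, 0, 1], [0.0357, -0.0542, 0, 0, 0, 0, 1], [0.0357, -0.0542, 0, 0, 0, 0, 1], [0.0357, -0.0542, 0, 0, 0, 0, 1], [0.0357, -0.0542, 0, 0, 0, 0, 1], [0, 0, 0, 0, 0, 0, 1], [0, 0, 0, 0, 0, 0, 1]])

```text
time: 12.22
tcp_pos: [534.8, 99.6, 198.3]
tcp_rot: [180.0, 0.0, -167.1]
contact_force: [0.3, 0.6, -1.8]
finger_gap: 24.6
grip_force: 49.5
```

```bash
python3 pr.py
python3 - <<'E'
from plan import *
from h import *
t=np.mean([observe()['tcp_pos'] for _ in range(3)],0); s=sensor(t); print(s)
r=lambda z,rr=77:seam(102,rr,z)
print(rows([r(165),r(140),r(115),r(100),r(92),r(92)],s))
E
```

```text
[534.76135755  99.56780756 198.29038098] [ 1.79989944e+02  6.58899216e-03 -1.67100422e+02] [ 0.26749186  0.60724656 -1.79998735] 24.606643255305624 49.4857656955719
scene 81
  z -40 9 [ 96.6   2.3 -33.3]
  z -30 12 [ 96.3   4.1 -24.6]
  z -20 10 [ 98.7   1.9 -17.7]
  z -10 7 [98.6  1.4 -5.4]
  z 0 7 [98.3  0.7  5.8]
  z 10 6 [100.7  -1.6  14.8]
  z 20 6 [95.3  3.9 27.3]
  z 30 13 [86.4  2.7 36.7]
  z 40 11 [73.1  4.2 42.2]
top 0
[632.36923398 122.34727552 163.38929232]
[[0.0031, -0.0141, -0.0032, 0, 0, 0, 1], [-0.0, -0.0, 0.05, 0, 0, 0, 1], [-0.0, -0.0, 0.05, 0, 0, 0, 1], [-0.0, -0.0, 0.03, 0, 0, 0, 1], [-0.0, -0.0, 0.016, 0, 0, 0, 1], [-0.0, -0.0, -0.0, 0, 0, 0, 1]]
```

step_arm(rows=[[0.0031, -0.0141, -0.0032, 0, 0, 0, 1], [0, 0, 0.05, 0, 0, 0, 1], [0, 0, 0.05, 0, 0, 0, 1], [0, 0, 0.03, 0, 0, 0, 1], [0, 0, 0.02, 0, 0, 0, 1], [0, 0, 0, 0, 0, 0, 1], [0, 0, 0, 0, 0, 0, 1]])

```text
time: 13.2
tcp_pos: [535.4, 92.4, 125.8]
tcp_rot: [180.0, 0.1, -167.1]
contact_force: [-0.4, 0.2, -2.7]
finger_gap: 24.7
grip_force: 49.5
```

Run:
```python
from plan import *
from h import *
T=[]
for n in('scene','top','wrist'):
    d=cap(n); T.append(observe()['tcp_pos'])
t=np.mean(T,0); s=sensor(t); print('sensor',s.round(1),np.std(T,0).round(2),observe()['contact_force'])
def proj(d,p): q=d['R']@np.array(p)+d['t']; return (q[:2]/q[2]*d['fx']+[d['cx'],d['cy']])
im=[]
for n in('scene','top'):
    d=load(n); 
    def crop(c,k,f):
        c=c.astype(int); x,y=c-k; g=cv2.resize(d['frame'][y:y+2*k,x:x+2*k],(f*2*k,f*2*k),interpolation=cv2.INTER_CUBIC)
        for p,col in((s,(0,0,255)),(seam(100,60,90),(0,255,0)),(seam(74,60,90),(0,255,0)),(seam(22,60,90),(0,255,0))):
            q=((proj(d,p)-[x,y])*f).astype(int); cv2.circle(g,tuple(map(int,q)),4,col,1)
        return g
    im.append(crop(proj(d,s),32,6))
cv2.imwrite('pics/last.png',np.hstack(im))
```

```text
sensor [632.8 114.7  91.1] [0.09 0.02 0.05] [ 0.42520791  0.26837523 -2.08920794]
```

View pics/last.png

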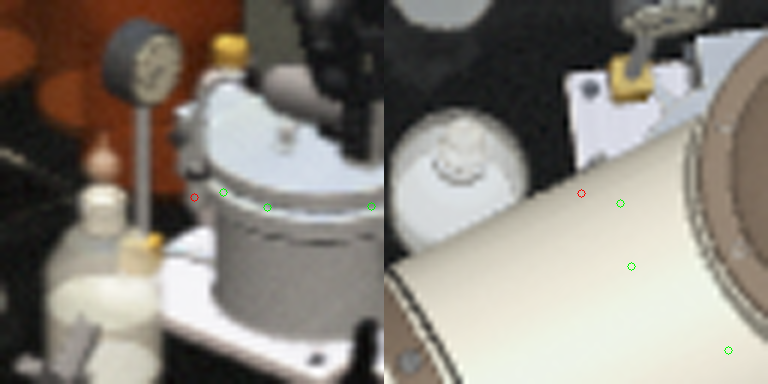

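The last allowed view shows the seam targets (green) lying on the rim and the sensor mark (red) just left of it, with the neck there and clear of the bottle. I'll plan the left half of the pass.

Run:
```python
from plan import *
R=69.3; P=[seam(102,73,90),seam(101,R,90)]+[seam(a,R,90) for a in range(98,22,-3)]+[seam(22,R,90)]*2
for i,r in enumerate(rows(P,[632.8,114.7,91.1])): print(i,r[:3])
```

```text
0 [0.0031, -0.0066, 0.0022]
1 [0.0046, -0.0063, -0.0]
2 [0.007, 0.002, -0.0]
3 [0.0071, 0.0017, -0.0]
4 [0.0071, 0.0013, -0.0]
5 [0.0072, 0.0009, -0.0]
6 [0.0072, 0.0005, -0.0]
7 [0.0073, 0.0001, -0.0]
8 [0.0072, -0.0002, -0.0]
9 [0.0073, -0.0006, -0.0]
10 [0.0072, -0.001, -0.0]
11 [0.0071, -0.0014, -0.0]
12 [0.007, -0.0018, -0.0]
13 [0.007, -0.0021, -0.0]
14 [0.0068, -0.0024, -0.0]
15 [0.0067, -0.0029, -0.0]
16 [0.0065, -0.0031, -0.0]
17 [0.0064, -0.0035, -0.0]
18 [0.0061, -0.0039, -0.0]
19 [0.006, -0.0041, -0.0]
20 [0.0057, -0.0045, -0.0]
21 [0.0055, -0.0047, -0.0]
22 [0.0052, -0.0051, -0.0]
23 [0.005, -0.0053, -0.0]
24 [0.0046, -0.0055, -0.0]
25 [0.0044, -0.0058, -0.0]
26 [0.0041, -0.006, -0.0]
27 [0.0037, -0.0062, -0.0]
28 [0.0012, -0.0021, -0.0]
29 [0.0, -0.0, -0.0]
```

step_arm(rows=[[0.0031, -0.0066, 0.0022, 0, 0, 0, 1], [0.0046, -0.0063, 0, 0, 0, 0, 1], [0, 0, 0, 0, 0, 0, 1], [0, 0, 0, 0, 0, 0, 1], [0, 0, 0, 0, 0, 0, 1]])

```text
time: 13.98
tcp_pos: [532.5, 85.1, 123.9]
tcp_rot: [180.0, 0.0, -167.1]
contact_force: [0.1, 0.8, -2.0]
finger_gap: 24.4
grip_force: 49.5
```

```bash
cat > chk.py <<'E'
from plan import *
from h import *
T=[]
for n in('scene','top'): cap(n); T.append(observe()['tcp_pos'])
t=np.mean(T,0); s=sensor(t); d=s[:2]-C; a=np.arctan2(d[1],d[0])-yaw
print('sensor',s.round(1),'r',np.hypot(*d).round(1),'theta',np.degrees((np.pi-a+np.pi)%(2*np.pi)-np.pi).round(1),observe()['contact_force'].round(1),observe()['time'])
W=cloud(load('scene')).reshape(-1,3); W=W[np.isfinite(W[:,0])]; k=(np.hypot(W[:,0]-s[0],W[:,1]-s[1])<16)&(W[:,2]>100)&(W[:,2]<118); Q=W[k]; e=np.hypot(*(Q[:,:2]-C).T)
print('neck seen by scene',len(Q),np.median(Q,0).round(1) if len(Q) else '', np.median(e).round(1) if len(Q) else '')
E
python3 chk.py
```

```text
sensor [629.9 107.4  89.1] r 69.1 theta 100.5 [-0.5 -0.9 -1.9] 14.075
neck seen by scene 24 [627.2 108.2 104.6] 69.8
```

step_arm(rows=[[0.007, 0.002, 0, 0, 0, 0, 1], [0.0071, 0.0017, 0, 0, 0, 0, 1], [0.0071, 0.0013, 0, 0, 0, 0, 1], [0.0072, 0.0009, 0, 0, 0, 0, 1], [0.0072, 0.0005, 0, 0, 0, 0, 1], [0.0073, 0.0001, 0, 0, 0, 0, 1], [0.0072, -0.0002, 0, 0, 0, 0, 1], [0.0073, -0.0006, 0, 0, 0, 0, 1], [0.0072, -0.001, 0, 0, 0, 0, 1], [0.0071, -0.0014, 0, 0, 0, 0, 1], [0.007, -0.0018, 0, 0, 0, 0, 1]])

```text
time: 15.45
tcp_pos: [493.7, 76.9, 123.9]
tcp_rot: [-180.0, -0.0, -167.1]
contact_force: [-0.1, 0.3, -1.9]
finger_gap: 24.3
grip_force: 49.5
```

```bash
python3 chk.py
```

```text
sensor [590.8  99.   89.1] r 69.4 theta 67.0 [ 0.1  0.6 -2.2] 15.55
neck seen by scene 23 [589.2  98.  104.8] 69.4
```

step_arm(rows=[[0.0078, -0.0005, 0, 0, 0, 0, 1], [0.0068, -0.0024, 0, 0, 0, 0, 1], [0.0067, -0.0029, 0, 0, 0, 0, 1], [0.0065, -0.0031, 0, 0, 0, 0, 1], [0.0064, -0.0035, 0, 0, 0, 0, 1], [0.0061, -0.0039, 0, 0, 0, 0, 1], [0.006, -0.0041, 0, 0, 0, 0, 1], [0.0057, -0.0045, 0, 0, 0, 0, 1], [0.0055, -0.0047, 0, 0, 0, 0, 1], [0.0052, -0.0051, 0, 0, 0, 0, 1]])

```text
time: 16.8
tcp_pos: [467.1, 52.9, 123.9]
tcp_rot: [180.0, 0.0, -167.1]
contact_force: [0.2, 0.1, -2.9]
finger_gap: 24.3
grip_force: 49.5
```

```bash
python3 chk.py
```

```text
sensor [564.3  75.   89.1] r 70.7 theta 37.4 [ 0.2 -0.2 -2.3] 16.9
neck seen by scene 24 [564.4  74.6 105.2] 69.5
```

step_arm(rows=[[0.005, -0.0053, 0, 0, 0, 0, 1], [0.0046, -0.0055, 0, 0, 0, 0, 1], [0.0044, -0.0058, 0, 0, 0, 0, 1], [0.0041, -0.006, 0, 0, 0, 0, 1], [0.0036, -0.0062, 0, 0, 0, 0, 1], [0.0008, -0.0021, 0, 0, 0, 0, 1], [0, 0, 0, 0, 0, 0, 1], [0, 0, 0, 0, 0, 0, 1]])

```text
time: 17.9
tcp_pos: [459.7, 35.5, 123.9]
tcp_rot: [180.0, 0.0, -167.1]
contact_force: [0.4, 0.3, -1.4]
finger_gap: 24.8
grip_force: 49.5
```

```bash
python3 chk.py
python3 - <<'E'
from plan import *
s=seam(22,70.3,89.1); R=70.
P=[seam(22,71,z) for z in (96,103,110,117,124)]+[seam(a,72,126) for a in range(18,-23,-4)]+[seam(-22,R,z) for z in(124,117,110,103,96,90)]+[seam(-22,R,90)]*2
for i,r in enumerate(rows(P,s)): print(i,r[:3])
E
```

```text
sensor [557.2  57.9  89.1] r 70.3 theta 22.3 [ 0.7  0.5 -1.5] 18.0
neck seen by scene 29 [556.1  59.  105.2] 70.4
0 [0.0012, 0.0007, -0.0138]
1 [0.0, -0.0, -0.014]
2 [0.0, -0.0, -0.014]
3 [0.0, -0.0, -0.014]
4 [0.0, -0.0, -0.014]
5 [0.0063, -0.0081, -0.004]
6 [0.0038, -0.0092, -0.0]
7 [0.0033, -0.0096, -0.0]
8 [0.0025, -0.0097, -0.0]
9 [0.0018, -0.0099, -0.0]
10 [0.0012, -0.01, -0.0]
11 [0.0004, -0.01, -0.0]
12 [-0.0002, -0.01, -0.0]
13 [-0.0009, -0.01, -0.0]
14 [-0.0017, -0.01, -0.0]
15 [-0.0023, -0.0097, -0.0]
16 [-0.0039, 0.001, 0.004]
17 [0.0, 0.0, 0.014]
18 [0.0, 0.0, 0.014]
19 [0.0, 0.0, 0.014]
20 [0.0, 0.0, 0.014]
21 [0.0, 0.0, 0.012]
22 [0.0, 0.0, -0.0]
23 [0.0, 0.0, -0.0]
```

step_arm(rows=[[0.0012, 0.0007, -0.0138, 0, 0, 0, 1], [0, 0, -0.014, 0, 0, 0, 1], [0, 0, -0.014, 0, 0, 0, 1], [0, 0, -0.014, 0, 0, 0, 1], [0, 0, -0.014, 0, 0, 0, 1], [0.0063, -0.0081, -0.004, 0, 0, 0, 1], [0.0038, -0.0092, 0, 0, 0, 0, 1], [0.0033, -0.0096, 0, 0, 0, 0, 1], [0.0025, -0.0097, 0, 0, 0, 0, 1], [0.0018, -0.0099, 0, 0, 0, 0, 1], [0.0012, -0.01, 0, 0, 0, 0, 1], [0.0004, -0.01, 0, 0, 0, 0, 1]])

```text
time: 19.5
tcp_pos: [457.1, 0.8, 160.8]
tcp_rot: [-180.0, -0.0, -167.1]
contact_force: [0.2, 0.6, -1.3]
finger_gap: 24.4
grip_force: 49.5
```

step_arm(rows=[[-0.0002, -0.01, 0, 0, 0, 0, 1], [-0.0009, -0.01, 0, 0, 0, 0, 1], [-0.0017, -0.01, 0, 0, 0, 0, 1], [-0.0023, -0.0097, 0, 0, 0, 0, 1], [-0.0039, 0.001, 0.004, 0, 0, 0, 1], [0, 0, 0, 0, 0, 0, 1]])

```text
time: 20.25
tcp_pos: [465.7, -16.7, 158.5]
tcp_rot: [180.0, -0.0, -167.1]
contact_force: [-0.5, -0.1, -2.3]
finger_gap: 24.6
grip_force: 49.5
```

```bash
python3 chk.py
```

```text
sensor [563.2   5.7 123.9] r 69.8 theta -21.7 [-1.  -0.9 -3.2] 20.35
neck seen by scene 7 [574.2  11.5 104.7] 59.4
```

step_arm(rows=[[0, 0, 0.014, 0, 0, 0, 1], [0, 0, 0.014, 0, 0, 0, 1], [0, 0, 0.014, 0, 0, 0, 1], [0, 0, 0.014, 0, 0, 0, 1], [0, 0, 0.012, 0, 0, 0, 1], [0, 0, 0, 0, 0, 0, 1], [0, 0, 0, 0, 0, 0, 1]])

```text
time: 21.22
tcp_pos: [466.0, -16.7, 125.0]
tcp_rot: [-180.0, 0.0, -167.1]
contact_force: [0.1, 0.1, -2.0]
finger_gap: 24.7
grip_force: 49.5
```

```bash
python3 chk.py
python3 - <<'E'
from plan import *
R=69.8
P=[seam(a,R,90) for a in range(-25,-101,-3)]+[seam(-101,R,90)]
for i,r in enumerate(rows(P,seam(-22,69.9,90))): print(i,r[:3])
E
```

```text
sensor [563.5   5.6  90.3] r 69.6 theta -21.9 [-0.   0.1 -1.6] 21.325
neck seen by scene 23 [562.9   7.5 105.1] 68.9
0 [-0.0023, -0.0069, -0.0]
1 [-0.0025, -0.0069, -0.0]
2 [-0.0028, -0.0067, -0.0]
3 [-0.0032, -0.0066, -0.0]
4 [-0.0036, -0.0064, -0.0]
5 [-0.0038, -0.0062, -0.0]
6 [-0.0042, -0.006, -0.0]
7 [-0.0045, -0.0058, -0.0]
8 [-0.0048, -0.0055, -0.0]
9 [-0.0051, -0.0053, -0.0]
10 [-0.0053, -0.005, -0.0]
11 [-0.0056, -0.0047, -0.0]
12 [-0.0058, -0.0044, -0.0]
13 [-0.0061, -0.0041, -0.0]
14 [-0.0062, -0.0038, -0.0]
15 [-0.0065, -0.0034, -0.0]
16 [-0.0066, -0.0031, -0.0]
17 [-0.0068, -0.0027, -0.0]
18 [-0.0069, -0.0024, -0.0]
19 [-0.007, -0.0021, -0.0]
20 [-0.0071, -0.0016, -0.0]
21 [-0.0072, -0.0013, -0.0]
22 [-0.0072, -0.0009, -0.0]
23 [-0.0073, -0.0005, -0.0]
24 [-0.0073, -0.0002, -0.0]
25 [-0.0073, 0.0003, -0.0]
26 [-0.0025, 0.0001, -0.0]
```

step_arm(rows=[[-0.0023, -0.0069, 0, 0, 0, 0, 1], [-0.0025, -0.0069, 0, 0, 0, 0, 1], [-0.0028, -0.0067, 0, 0, 0, 0, 1], [-0.0032, -0.0066, 0, 0, 0, 0, 1], [-0.0036, -0.0064, 0, 0, 0, 0, 1], [-0.0038, -0.0062, 0, 0, 0, 0, 1], [-0.0042, -0.006, 0, 0, 0, 0, 1], [-0.0045, -0.0058, 0, 0, 0, 0, 1], [-0.0048, -0.0055, 0, 0, 0, 0, 1], [-0.0051, -0.0053, 0, 0, 0, 0, 1]])

```text
time: 22.58
tcp_pos: [490.8, -43.1, 124.8]
tcp_rot: [180.0, -0.0, -167.1]
contact_force: [-0.2, -0.1, -2.1]
finger_gap: 24.7
grip_force: 49.5
```

```bash
python3 chk.py
```

```text
sensor [588.6 -20.9  90. ] r 69.5 theta -52.3 [-0.3  0.4 -2.7] 22.675
neck seen by scene 22 [587.8 -18.1 105.3] 68.5
```

step_arm(rows=[[-0.0053, -0.005, 0, 0, 0, 0, 1], [-0.0056, -0.0047, 0, 0, 0, 0, 1], [-0.0058, -0.0044, 0, 0, 0, 0, 1], [-0.0061, -0.0041, 0, 0, 0, 0, 1], [-0.0062, -0.0038, 0, 0, 0, 0, 1], [-0.0065, -0.0034, 0, 0, 0, 0, 1], [-0.0066, -0.0031, 0, 0, 0, 0, 1], [-0.0068, -0.0027, 0, 0, 0, 0, 1], [-0.0069, -0.0024, 0, 0, 0, 0, 1], [-0.007, -0.0021, 0, 0, 0, 0, 1], [-0.0071, -0.0016, 0, 0, 0, 0, 1]])

```text
time: 24.05
tcp_pos: [529.1, -53.4, 124.8]
tcp_rot: [180.0, -0.0, -167.1]
contact_force: [0.6, 0.0, -1.3]
finger_gap: 24.9
grip_force: 49.5
```

```bash
python3 chk.py
```

```text
sensor [627. -31.  90.] r 69.5 theta -85.5 [-0.3 -0.3 -2.2] 24.15
neck seen by scene 16 [626.7 -29.5 105.9] 68.2
```

step_arm(rows=[[-0.0072, -0.0013, 0, 0, 0, 0, 1], [-0.0072, -0.0009, 0, 0, 0, 0, 1], [-0.0073, -0.0005, 0, 0, 0, 0, 1], [-0.0073, -0.0002, 0, 0, 0, 0, 1], [-0.0073, 0.0003, 0, 0, 0, 0, 1], [-0.0025, 0.0001, 0, 0, 0, 0, 1], [0, 0, 0, 0, 0, 0, 1], [0, 0, 0, 0, 0, 0, 1]])

```text
time: 25.15
tcp_pos: [547.9, -50.3, 124.8]
tcp_rot: [180.0, -0.0, -167.1]
contact_force: [1.0, -1.1, -1.8]
finger_gap: 24.5
grip_force: 49.5
```

```bash
python3 chk.py
```

```text
sensor [645.4 -28.   90. ] r 69.6 theta -100.9 [ 0.4 -1.  -1.5] 25.25
neck seen by scene 16 [643.1 -25.3 106.8] 66.4
```

step_arm(rows=[[0, -0.012, 0, 0, 0, 0, 1], [0, 0, -0.04, 0, 0, 0, 1], [0, 0, -0.07, 0, 0, 0, 1], [0, 0, -0.06, 0, 0, 0, 1], [-0.0161, 0.0397, 0, 0, 0, 0, 1], [-0.0322, 0.0794, 0, 0, 0, 0, 1], [-0.0322, 0.0794, 0, 0, 0, 0, 1], [-0.0322, 0.0794, 0, 0, 0, 0, 1], [-0.0322, 0.0794, 0, 0, 0, 0, 1], [-0.0322, 0.0794, 0, 0, 0, 0, 1], [-0.0322, 0.0794, 0, 0, 0, 0, 1], [-0.0322, 0.0794, 0, 0, 0, 0, 1]])

```text
time: 26.75
tcp_pos: [600.8, 262.1, 209.6]
tcp_rot: [-180.0, -0.0, -167.1]
contact_force: [-0.4, 0.1, -1.9]
finger_gap: 24.5
grip_force: 49.4
```

step_arm(rows=[[-0.0161, 0.0397, 0, 0, 0, 0, 1], [0, 0, 0, 0, 0, 0, 1], [0, 0, 0, 0, 0, 0, 1], [0, 0, 0, 0, 0, 0, 1]])

```text
time: 27.25
tcp_pos: [604.0, 281.0, 210.1]
tcp_rot: [-180.0, -0.0, -167.2]
contact_force: [0.2, -0.4, -1.9]
finger_gap: 24.9
grip_force: 49.5
```

```bash
python3 - <<'E'
from h import *
T=[]
for i in range(4): d=cap('scene'); T.append(observe()['tcp_pos'])
print(np.mean(T,0),np.std(T,0),observe()['tcp_rot'],observe()['time'])
E
python3 pr.py
```

```text
[604.05162137 281.34210121 210.16867396] [0.01596885 0.19025907 0.04333675] [ 1.79994534e+02  1.27279614e-02 -1.67131446e+02] 27.45
[604.04385126 281.5914876  210.09625273] [ 1.79994534e+02  1.27279614e-02 -1.67131446e+02] [-0.33706676 -0.30822311 -1.91218954] 24.628381322493095 49.47096884250641
scene 87
  z -40 9 [ 98.2   3.6 -33.9]
  z -30 14 [ 95.9   2.5 -25.6]
  z -20 14 [ 99.1   1.3 -17.1]
  z -10 5 [99.   2.  -3.4]
  z 0 8 [99.7  1.2  5.1]
  z 10 5 [97.9  2.  16.9]
  z 20 8 [95.8  2.8 26.3]
  z 30 14 [81.2  3.3 37.5]
  z 40 10 [73.1  1.6 42. ]
top 0
```

step_arm(rows=[[0, 0, 0.08, 0, 0, 0, 1], [0, 0, 0.08, 0, 0, 0, 1], [0, 0, 0.06, 0, 0, 0, 1], [0, 0, 0.03, 0, 0, 0, 1], [0, 0, 0.02, 0, 0, 0, 1], [0, 0, 0.012, 0, 0, 0, 1], [0, 0, 0.008, 0, 0, 0, 1], [0, 0, 0.006, 0, 0, 0, 1], [0, 0, 0, 0, 0, 0, 1], [0, 0, 0, 0, 0, 0, 1]])

```text
time: 28.8
tcp_pos: [604.2, 282.4, 62.2]
tcp_rot: [180.0, 0.0, -167.1]
contact_force: [-0.1, 0.3, -2.3]
finger_gap: 24.1
grip_force: 49.5
```

step_arm(rows=[[0, 0, 0.003, 0, 0, 0, 1], [0, 0, 0.002, 0, 0, 0, 1], [0, 0, 0, 0, 0, 0, 1]])

```text
time: 29.18
tcp_pos: [604.5, 282.1, 60.4]
tcp_rot: [-180.0, 0.1, -167.1]
contact_force: [-0.4, -3.5, 4.4]
finger_gap: 24.7
grip_force: 50.0
```

step_arm(rows=[[0, -0.0015, 0, 0, 0, 0, 1], [0, 0, 0, 0, 0, 0, 0.6], [0, 0, 0, 0, 0, 0, 0.4], [0, 0, 0, 0, 0, 0, 0], [0, 0, 0, 0, 0, 0, 0], [0, 0, 0, 0, 0, 0, 0], [0, 0, 0, 0, 0, 0, 0]], squeeze=20)

```text
time: 30.05
tcp_pos: [604.2, 281.6, 59.3]
tcp_rot: [180.0, 0.0, -167.1]
contact_force: [0.0, 0.4, -0.0]
finger_gap: 85.3
grip_force: 0.0
```

step_arm(rows=[[0, 0, -0.03, 0, 0, 0, 0], [0, 0, -0.06, 0, 0, 0, 0], [0, 0, -0.1, 0, 0, 0, 0], [0, 0, -0.1, 0, 0, 0, 0], [0, 0, -0.02, 0, 0, 0, 0], [0, 0, 0, 0, 0, 0, 0], [0, 0, 0, 0, 0, 0, 0]])

```text
time: 30.92
tcp_pos: [603.3, 281.1, 212.7]
tcp_rot: [-180.0, -0.2, -167.1]
contact_force: [-0.9, -0.1, -0.7]
finger_gap: 85.7
grip_force: 0.0
```

Run:
```python
from h import *
import hd
d=cap('wrist'); hd.handle(d); cap('scene')
W=cloud(load('scene')).reshape(-1,3); W=W[np.isfinite(W[:,0])]
u=np.array([.9748,.2233]); D=W[:,:2]-[603.8,281.7]; a=D@u; b=D@[-u[1],u[0]]
k=(a>64)&(a<125)&(abs(b)<25)&(W[:,2]>15)&(W[:,2]<125)
for z in range(15,125,15):
    s=k&(W[:,2]>=z)&(W[:,2]<z+15); print(z,s.sum(),np.median(a[s]).round(1),np.median(b[s]).round(1))
w=cloud(load('top')); o=observe(); print(o['time'],o['tcp_pos'],o['contact_force'],o['finger_gap'])
P=cloud(d).reshape(-1,3); P=P[np.isfinite(P[:,0])]; s=(abs(P[:,0]-450)<12)&(abs(P[:,1]-18)<15); print('pad',s.sum(),np.median(P[s],0) if s.sum() else '')
s=(abs(W[:,0]-455)<15)&(abs(W[:,1]-19)<18)&(W[:,2]>25); print('pad scene',s.sum(),np.median(W[s],0))
```

```text
handle n 3912 a [-57.9  74.1] b [-12.1  12.3] top z [113.1 117.1]
 grip b [-12.   12.5] yaw corr -0.11 z 116.3913074087027
 base ((604.0068969726562, 282.08856201171875), (122.96354675292969, 76.14010620117188), 12.672725677490234)
15 9 98.2 2.8
30 20 96.6 3.4
45 11 99.3 0.7
60 8 100.7 1.8
75 10 97.2 2.3
90 23 76.2 2.9
105 1 68.9 4.2
120 0 nan nan
31.025 [603.46125952 281.08889206 212.43600282] [ 0.00759898  0.05756451 -0.29594883] 85.36643513426203
pad 0 
pad scene 55 [451.67243635  19.53507135  58.32542168]
  return _methods._mean(a, axis=axis, dtype=dtype,
  ret = ret.dtype.type(ret / rcount)
```

```bash
python3 -c "
from workcell import sign_off; print(sign_off())"
```

```text
the job is handed in; nothing more can be done
None
```

I charged the chamber, guided the probe round all eight seam points and over the latch with no contact showing in the force readings between moves, and laid it back in its cradle; the job is handed in at about 31 s, and no verdict came back.

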